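# Latch the carriage gate open

### The arm

A 7-joint arm with a two-finger parallel gripper is mounted at the origin on a cart in front of the work surface, level with it; the furniture and walls round the work are solid. World frame = base frame: x ahead of the robot, y to its left, z up, the work surface at z = 0. Lengths are in m, angles in rad, forces in N, time in s.
With the tool pointing down it reaches from about 0.4 to 0.85 m from the base axis. Payload 10.4 kg.
Tool frame: the origin (TCP) lies between the finger pads; the fingertips stand tip_extent ahead of it and the grasp point (between the pads) lies 2 mm behind it (tip_extent is the distance from the TCP to the fingertips, in m); z points along the fingers, y is the direction in which the jaws open and shut (so a half turn about z gives the same grasp; the last joint's range is limited). The gripper opens to 87 mm and grips with 3 to 60 N. Pads are 19 mm wide; open, the fingers measure 117 mm over their backs; the gripper's body (75 mm by 190 mm) begins 51 mm behind the grasp point.
Start: joints at [1.199, 0.332, -0.065, 1.46, 0.022, 1.35, -0.088], TCP at [0.214, -0.587, 0.203] pointing down, gripper open.
Joint ranges: [-2.6, 2.6], [-0.5, 2.12], [-1.47, 1.34], [0.16, 2.42], [-1.27, 4.41], [0.06, 2.06], [-2.6, 2.6]. Speed limits (rad/s): [2.22, 2.22, 2.79, 2.79, 3.14, 3.14, 3.14].

### API

Orientations are given as a unit quaternion [x, y, z, w].
In Python, from bench import read_state, camera, camera_params, close_job, tip_extent gives the robot as it stands. The module is installed in compiled form; this text tells all that it offers.
- The arm moves only by the tool send_rows, never from a script. Its argument "steps" is a list of rows, each a list of 7 numbers: the turn, a rotation vector about the tool's x, y, z in degrees, then the shift along the tool's x, y, z in m, then the gripper's target within -1 to 1 (shut at 1, half-way at 0, fully open at -1). In form: [[ax, ay, az, x, y, z, jaw], ...]. A call has exactly 10 rows; each row shifts and turns the pose as measured when the row begins, along the tool's axes as they then stand; what a row does not reach is not made up. A row lasts 1/10 s, in which the tool goes at most 50 mm and 8.59 degrees, less where a joint would pass 70% of its speed; a pose out of reach is approached as far as the arm can. A call with a gripper value outside its range is refused whole. The fingers move at their own pace and stop on an object; "force" is the grip in N (left out, the last holds). Time passes only in rows, so rows that do not move let the fingers close, or fill a call up. It gives the time, the measured TCP pose, the force and the opening at its end, in the units of the state.
- read_state(): the state, without advancing time (a new reading comes with each control period).
- camera(name): name is "scene" or "top" or "wrist"; returns (picture, depth): 420x560x3 uint8, blue, green, red; 420x560 float32, m along the optical axis (not along the pixel's ray), 0 where there is no reading.
- camera_params(name): a dict with "camera_matrix" (3x3 intrinsics, pixels), "world_from_camera" (4x4, takes a point from camera to world coordinates). Camera axes: x right, y down, z forward; pixel columns grow to the right and rows downward; lengths in m; the calibration is good to about 2 mm. A picture is of the moment at which its call begins: read the wrist's pose just before it. camera_params takes no time and is no camera call; for the wrist camera it gives the pose at the moment of the call.
- close_job(): hands the job in, once; it reports no verdict.
The state is a dict: "time": time; "joint_positions": joint angles; "joint_vel": joint speeds; "joint_torque": joint torques, N m; "ee_pos": TCP position; "eef_rot": TCP orientation; "ft_force": force on the tool from outside, world axes, zero at the start; "torque": the same for the moment, N m; "width": finger opening in m.
Only numpy, scipy, OpenCV 4.12 (cv2) and the standard library are available. Lean on these libraries where they do the work, as an engineer would, in place of code of your own. Each camera call takes 0.05 s, during which the arm holds its last target.

### The job

Open the low gate on the saw carriage so that the waiting board can be fed through: press the red thumb plate down to lift the latch bar out of its catch, swing the gate gently away from the board, and leave it latched open, with the bar dropped home in the second catch. Press and push with a light hand, the latch is not strong, and do not disturb the things lying about.

Things in the scene. Friction and masses are not known exactly. Their poses are not given: they have to be found in the camera images.
- gate_feet: three round steel feet, fixed to the table, whose collars hold the posts of a small gate. Origin: on the table under the hinge post; x, y in this frame, z up from the table. All heights below are for the lowest setting: gate, latch and catches together stand 0 to 20 mm higher, one unmeasured amount per start, so find the thumb plate by touch or sight
- plate_spot (a point): table point plumb below the centre of the red thumb plate while the gate is closed; feet frame (-80, 25.5) mm. The plate is 34x34 mm, turns with the gate, and spans 8 to 42 mm off its centre plane. Top face z = 110 mm (+0 to 20), open above. Pressing it down 6 mm lifts the bar clear, 11 mm is its hard stop; 3 to 8 N carry it down. Keep it down while the gate leaves its catch
- closed_foot (a point): on the table under the post of the closed catch, at (-220, 12) mm in the feet frame. The catch is a yellow U, 30 mm long, cheeks 11 mm above the underside of the bar, top at z = 111 mm; the bar lies in it with 1.5 mm play
- open_foot (a point): on the table under the post of the open catch, at (-12, -220) mm in the feet frame. Yellow: a ramp (the bar can ride up it, or be carried over lifted), a 9 mm lip, a notch with 4 mm play and a rubber-faced stop to z = 137 mm that gives 1 to 2 mm. With the gate pushed against the stop the bar, let go, drops into the notch and reads 0; it then holds the gate open
- gate (a joint): gate angle (rad) about the upright hinge axis: 0 closed, along -x of the feet; opens counter-clockwise seen from above (push its +y face, which bears the latch, to -y) to 1.57 at the stop, along -y. Plywood and aluminium, 12 mm thick, 15 to 195 mm off the axis, z = 40 to 134 mm; hinge post to 144 mm. Light friction, stays where left. Over 30 N on gate or latch damages it
- latch (a joint): angle (rad) of the red latch bar on the gate's +y face: 0 level, its rest by gravity; about 0.24 fully up, hard stop; clear of either catch from 0.14. Pivot 125 mm from the hinge axis, z = 105 mm, 12 mm off the gate's centre plane. Its nose reaches past the free edge to 240 mm from the axis; on the hinge side of the pivot it bears the thumb plate: plate down, nose up
- board: bystander: oak offcut 58x220x28 mm lying on the table in front of the gate's +y face; origin centre of its underside, length along its y
- tape: bystander: tape measure, 36x94x69 mm, origin centre of underside
- sander: bystander: cork sanding block with orange paper, 67x122x32 mm, origin centre of underside
- offcut_2: bystander: wood offcut, 45x175x40 mm, origin centre of underside
- offcut_3: bystander: wood offcut, 62x272x22 mm, origin centre of underside
- stick: bystander: plywood push stick, 54x315x14 mm, origin centre of underside

How it is judged:
On the way, in this order (a step that is already met when the one before it is completed fails the run):
1. the latch bar is lifted clear while the gate is still closed (value of joint latch above 0.13 rad and value of joint gate below 0.12 rad), for 0.05 s.
2. the gate is swung half open (value of joint gate above 0.8 rad).
At the end, for the whole second after the job is handed in: the gate stands open at more than 1.53 rad and at rest, with the latch bar down (under 0.03 rad) in the notch of the open catch (value of joint gate above 1.53 rad and value of joint latch below 0.03 rad and velocity of joint gate between -0.05 and 0.05 rad/s); the robot touches nothing.
It fails at once if the gate or latch is loaded with more than 30 N (contact force between any of the arm, the fingers and gate above 30 N).
It fails at once if the gate is slammed (faster than 2 rad/s) (velocity of joint gate above 2 rad/s).
It fails at once if a bystander is moved by more than 20 mm (distance of any of board, tape, sander, stick, offcut_2, offcut_3 from where it was at the start of the episode above 0.02 m).
It also fails if it takes over 51 s, if anything falls off the work surface, if the arm or the gripper's body presses on something with over 40 N, if the wrist force passes 120 N, or if a joint passes its speed limit or range.

## Working session

There is one attempt and no reset: what is moved stays moved. The work goes in short steps, Python scripts to look and compute and a tool call to move; the robot and the scene stay as the last step left them, time stands still between calls to the robot, and variables do not carry over. Pictures are saved under pics/ and viewed, and the job is handed in when it is done.

Besides the shell and the picture viewer there is one more tool, called after "Emit:" by a JSON object that holds its "op" and its "data", one argument or row to a line. send_rows: Moves the arm, as the interface text tells. Its arguments: {"type":"object","properties":{"steps":{"type":"array"},"force":{"type":"number"}},"required":["steps"]}

```bash
mkdir -p pics; ls
python3 - <<'E'
from bench import *
import cv2,numpy as np
s=read_state();print({k:np.round(v,3) for k,v in s.items()}, tip_extent)
for n in ["scene","top"]:
    p,d=camera(n);cv2.imwrite(f"pics/{n}0.png",p);np.save(f"pics/{n}0.npy",d)
    c=camera_params(n);print(n,np.round(c["camera_matrix"],1).tolist(),np.round(c["world_from_camera"],3).tolist())
    np.savez(f"pics/{n}0.npz",K=c["camera_matrix"],T=c["world_from_camera"])
E
```

```text
pics
{'time': np.float64(0.0), 'joint_positions': array([ 1.199,  0.333, -0.065,  1.461,  0.022,  1.35 , -0.089]), 'joint_vel': array([ 0.   , -0.   , -0.   , -0.001,  0.   , -0.001, -0.001]), 'joint_torque': array([ 1.0000e-03, -6.2325e+01,  2.6000e-02, -3.8989e+01, -6.1000e-02,
        4.0000e-02,  0.0000e+00]), 'ee_pos': array([ 0.213, -0.587,  0.202]), 'eef_rot': array([ 0.985,  0.174, -0.   , -0.001]), 'ft_force': array([-0.048,  0.385, -0.589]), 'torque': array([ 0.023,  0.03 , -0.003]), 'width': np.float64(0.087)} 0.017
scene [[467.4, 0.0, 294.2], [0.0, 467.4, 213.7], [0.0, 0.0, 1.0]] [[0.692, -0.305, 0.654, -0.753], [-0.721, -0.324, 0.612, -1.082], [0.025, -0.896, -0.444, 0.96], [0.0, 0.0, 0.0, 1.0]]
top [[443.6, 0.0, 274.2], [0.0, 443.6, 214.2], [0.0, 0.0, 1.0]] [[-0.077, -0.975, 0.209, 0.169], [-0.997, 0.076, -0.013, 0.11], [-0.003, -0.209, -0.978, 1.557], [0.0, 0.0, 0.0, 1.0]]
```

View pics/scene0.png

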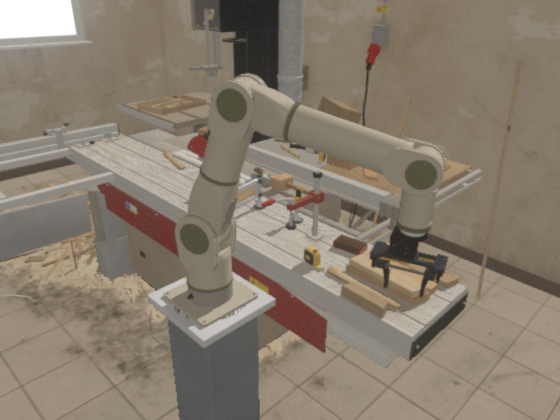

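View pics/top0.png

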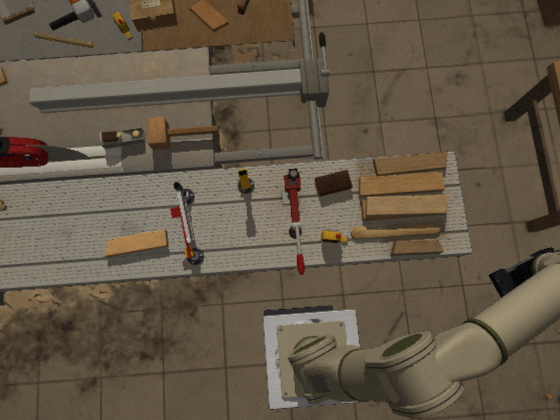

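Run:
```python
import cv2
p=cv2.imread("pics/top0.png");cv2.imwrite("pics/topc.png",cv2.resize(p[155:285,95:275],None,fx=4.4,fy=4.4,interpolation=cv2.INTER_CUBIC))
p=cv2.imread("pics/scene0.png");cv2.imwrite("pics/scenec.png",cv2.resize(p[145:275,215:365],None,fx=4.6,fy=4.6,interpolation=cv2.INTER_CUBIC))
```

```text
(no output)
```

View pics/topc.png

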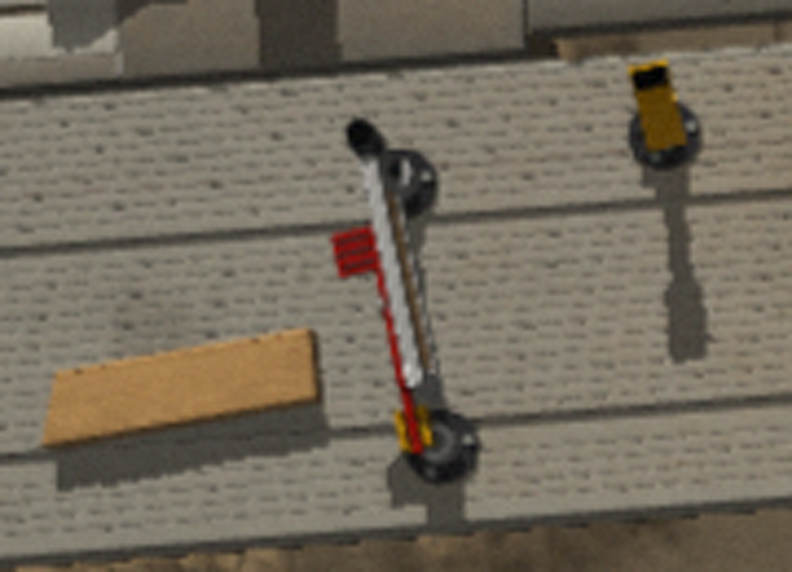

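View pics/scenec.png

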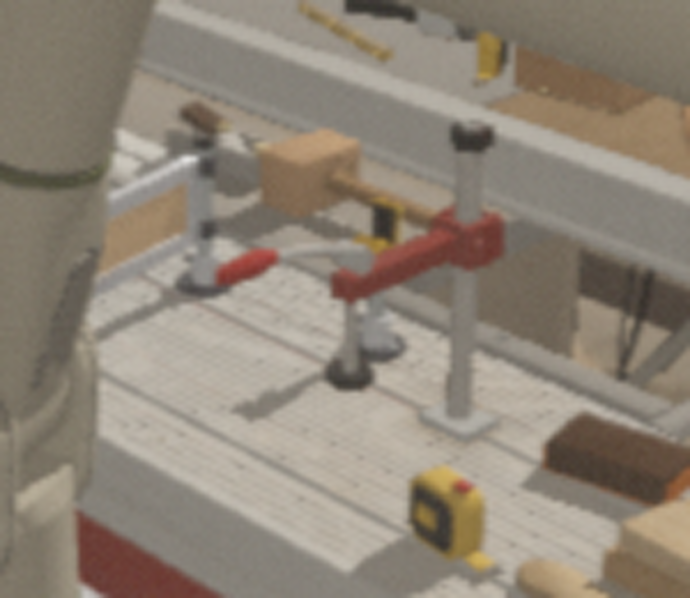

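```bash
cat > h.py <<'E'
import numpy as np,cv2
from bench import *
def pix(z,d,u,v):
    K,T=z["K"],z["T"];D=d[int(round(v)),int(round(u))]
    p=np.array([(u-K[0,2])/K[0,0]*D,(v-K[1,2])/K[1,1]*D,D,1]);return (T@p)[:3]
def cloud(K,T,d):
    v,u=np.mgrid[:d.shape[0],:d.shape[1]]
    P=np.stack([(u-K[0,2])/K[0,0]*d,(v-K[1,2])/K[1,1]*d,d,np.ones_like(d)],-1)@T.T
    return P[...,:3]
E
python3 - <<'E'
from h import *
z=np.load("pics/top0.npz");d=np.load("pics/top0.npy")
C=cloud(z["K"],z["T"],d);im=cv2.imread("pics/top0.png")
f=lambda x,y:(95+x/4.4-.4,155+y/4.4-.4)
for n,(x,y) in dict(hinge=(362,136),hfoot=(415,185),plate=(355,252),nose=(415,445),railend=(412,380),rail=(375,175),ofoot=(665,150),ocatchtop=(650,75),oc_bot=(670,140),cfoot=(455,450)).items():
    u,v=f(x,y);print(n,round(u,1),round(v,1),np.round(pix(z,d,u,v),3))
# clamp
R=C[150:280,275:310];m=R[...,2]>.05
print("clamp",R[m].min(0),R[m].max(0))
i=R[...,2].argmax();print(R.reshape(-1,3)[i])
# red plate
h=cv2.cvtColor(im,cv2.COLOR_BGR2HSV);r=((h[...,0]<8)|(h[...,0]>172))&(h[...,1]>150)&(h[...,2]>80)
r[:, :165]=0;r[:,205:]=0;r[:200]=0;r[:]&=True
ys,xs=np.nonzero(r);
for y,x in zip(ys,xs):
    if x<181 and y<222: print(x,y,np.round(C[y,x],3))
E
```

```text
hinge 176.9 185.5 [0.589 0.402 0.157]
hfoot 188.9 196.6 [0.585 0.389 0.021]
plate 175.3 211.9 [0.506 0.415 0.134]
nose 188.9 255.7 [0.359 0.377 0.125]
railend 188.2 241.0 [0.404 0.374 0.148]
rail 179.8 194.4 [0.56  0.395 0.151]
ofoot 245.7 188.7 [0.603 0.186 0.003]
ocatchtop 242.3 171.6 [0.622 0.186 0.148]
oc_bot 246.9 186.4 [0.58  0.176 0.115]
cfoot 198.0 256.9 [0.366 0.365 0.023]
clamp [0.16890596 0.00210814 0.05739231] [0.58040289 0.11026961 1.55716342]
[0.16890596 0.11026961 1.55716342]
175 207 [ 0.56   0.448 -0.017]
176 207 [0.524 0.414 0.125]
177 207 [0.524 0.411 0.126]
178 207 [0.524 0.407 0.127]
171 208 [0.553 0.459 0.001]
172 208 [0.522 0.428 0.125]
173 208 [0.522 0.424 0.126]
174 208 [0.521 0.42  0.129]
175 208 [0.521 0.418 0.126]
176 208 [0.52  0.414 0.129]
177 208 [0.52  0.41  0.131]
178 208 [0.521 0.408 0.125]
179 208 [0.521 0.405 0.124]
171 209 [0.519 0.431 0.127]
172 209 [0.517 0.427 0.13 ]
173 209 [0.518 0.424 0.126]
174 209 [0.518 0.421 0.124]
176 209 [0.518 0.415 0.124]
177 209 [0.517 0.411 0.127]
178 209 [0.169 0.11  1.557]
179 209 [0.517 0.405 0.125]
171 210 [0.51
[... 1022 characters left out ...]

173 214 [0.503 0.426 0.12 ]
174 214 [0.501 0.422 0.125]
175 214 [0.5   0.417 0.129]
176 214 [0.501 0.415 0.125]
177 214 [0.501 0.412 0.125]
179 214 [0.499 0.404 0.129]
180 214 [0.499 0.402 0.126]
172 215 [0.497 0.427 0.13 ]
173 215 [0.497 0.424 0.129]
174 215 [0.498 0.422 0.126]
176 215 [0.498 0.415 0.124]
177 215 [0.497 0.412 0.126]
178 215 [0.498 0.409 0.122]
179 215 [0.496 0.405 0.126]
180 215 [0.496 0.402 0.125]
172 216 [0.495 0.428 0.126]
173 216 [0.496 0.427 0.118]
174 216 [0.493 0.42  0.131]
175 216 [0.494 0.418 0.126]
176 216 [0.494 0.415 0.124]
177 216 [0.492 0.411 0.131]
178 216 [0.493 0.409 0.125]
180 216 [0.494 0.403 0.12 ]
172 217 [0.492 0.428 0.126]
173 217 [0.491 0.424 0.129]
```

Run:
```python
from h import *
z=np.load("pics/top0.npz");d=np.load("pics/top0.npy")
C=cloud(z["K"],z["T"],d)
R=C[150:280,275:310];m=(R[...,2]>.05)&(d[150:280,275:310]>0)
print("clamp",R[m].min(0),R[m].max(0))
i=np.where(m,R[...,2],0).argmax();print(R.reshape(-1,3)[i])
# table objects heights > 0.02 anywhere between y .05 and .6
m=(d>0)&(C[...,2]>.16)&(C[...,0]>.25)&(C[...,0]<.75)&(C[...,1]>-.75)&(C[...,1]<.8)
ys,xs=np.nonzero(m)
for y,x in list(zip(ys,xs))[::4]: print(x,y,np.round(C[y,x],3))
```

```text
clamp [0.26356405 0.00210814 0.05739231] [0.58040289 0.05222458 0.30049362]
[0.55705878 0.02593395 0.30049362]
295 168 [0.574 0.021 0.295]
291 169 [0.573 0.033 0.292]
295 169 [0.573 0.021 0.288]
289 170 [0.571 0.039 0.288]
293 170 [0.568 0.028 0.295]
297 170 [0.568 0.016 0.292]
292 171 [0.566 0.031 0.294]
296 171 [0.564 0.019 0.297]
291 172 [0.564 0.034 0.291]
295 172 [0.563 0.022 0.291]
289 173 [0.561 0.04  0.291]
293 173 [0.56  0.028 0.291]
297 173 [0.559 0.016 0.292]
289 174 [0.558 0.04  0.291]
293 174 [0.556 0.029 0.295]
297 174 [0.556 0.017 0.292]
286 175 [0.58  0.046 0.21 ]
290 175 [0.554 0.038 0.293]
294 175 [0.553 0.026 0.295]
298 175 [0.553 0.014 0.291]
286 176 [0.577 0.046 0.212]
290 176 [0.551 0.038 0.292]
294 176 [0.551 0.026 0.291]
298 176 [0.55  0.014 0.292]
286 177 [0.574 0.046 0.209]
290 177 [0.549 0.038 0.289]
294 177 [0.548 0.026 0.291]
298 177 [0.549 0.014 0.283]
285 178 [0.57  0.05  0.213]
289 178 [0.549 0.041 0.28 ]
294 178 [0.544 0.027 0.293]
298 178 [0.569 0.008 0.207]
285 179 [0.568 0.05  0.209]
289 179 [0.559 0.039 0.237]
293 179 [0.541 0.03  0.295]
297 179 [
[... 5987 characters left out ...]

298 260 [0.305 0.034 0.249]
302 260 [0.304 0.022 0.255]
299 261 [0.302 0.031 0.254]
303 261 [0.301 0.02  0.252]
300 262 [0.298 0.029 0.253]
297 263 [0.296 0.038 0.254]
301 263 [0.295 0.026 0.259]
297 264 [0.294 0.038 0.248]
301 264 [0.292 0.026 0.256]
297 265 [0.291 0.038 0.245]
301 265 [0.289 0.027 0.254]
298 266 [0.288 0.035 0.249]
302 266 [0.286 0.024 0.253]
299 267 [0.284 0.033 0.26 ]
303 267 [0.283 0.021 0.256]
300 268 [0.281 0.03  0.256]
304 268 [0.28  0.018 0.249]
302 269 [0.278 0.025 0.254]
299 270 [0.276 0.034 0.252]
303 270 [0.274 0.022 0.26 ]
300 271 [0.272 0.031 0.255]
304 271 [0.272 0.019 0.241]
302 272 [0.269 0.025 0.249]
301 273 [0.267 0.028 0.247]
301 274 [0.264 0.029 0.247]
```

Emit:
{"op": "send_rows", "data": {
  "steps": [
    [0,0,0,0,0,-0.03,1],
    [0,0,-2,0.02,0,-0.03,1],
    [0,0,-4,0.045,-0.0015,-0.02,1],
    [0,0,-4,0.045,-0.0015,-0.02,1],
    [0,0,-4,0.045,-0.0015,-0.02,1],
    [0,0,-4,0.045,-0.0015,-0.01,1],
    [0,0,-4,0.045,-0.0015,0,1],
    [0,0,-4,0.045,-0.0015,0,1],
    [0,0,-4,0.045,-0.0015,0,1],
    [0,0,-4,0.045,-0.0015,0,1]
  ],
  "force": 20
}}

```text
time: 1.1
ee_pos: [0.5148, -0.3582, 0.3315]
eef_rot: [0.89, 0.456, -0.002, -0.005]
ft_force: [0.6, -1.1, 0.2]
width: 0.0155
```

Emit:
{"op": "send_rows", "data": {
  "steps": [
    [0,0,-4.2,0.045,-0.001,-0.022,1],
    [0,0,-4.2,0.045,-0.001,-0.022,1],
    [0,0,-4.2,0.045,-0.001,-0.022,1],
    [0,0,-4.2,0.045,-0.001,-0.01,1],
    [0,0,-4.2,0.045,-0.001,0,1],
    [0,0,-4.2,0.045,-0.001,0,1],
    [0,0,-4.2,0.045,-0.001,0,1],
    [0,0,-4.2,0.045,-0.001,0,1],
    [0,0,-4.2,0.045,-0.001,0,1],
    [0,0,-4.2,0.045,-0.001,0,1]
  ]
}}

```text
time: 2.1
ee_pos: [0.6301, 0.0804, 0.4051]
eef_rot: [0.656, 0.755, -0.001, -0.011]
ft_force: [1.1, -0.0, -0.7]
width: 0.0007
```

```bash
cat > go.py <<'E'
# target: tip pose -> shift in tool axes from the present pose
from h import *
from scipy.spatial.transform import Rotation as Ro
def plan(p,yaw=None,show=True):
    s=read_state();R=Ro.from_quat(s["eef_rot"]);e=np.array(p)-s["ee_pos"]
    t=np.zeros(3)
    if yaw is not None:   # yaw = azimuth (deg) of tool y, tool straight down
        a=np.deg2rad(yaw);y=np.array([np.cos(a),np.sin(a),0]);z=np.array([0,0,-1.]);G=Ro.from_matrix(np.stack([np.cross(y,z),y,z],1))
        t=np.rad2deg((R.inv()*G).as_rotvec())
    M=R.as_matrix()
    print("t",round(float(s["time"]),2),"pos",np.round(s["ee_pos"],4),"yaw",round(np.rad2deg(np.arctan2(M[1,1],M[0,1])),1),"tilt z",np.round(M[:,2],3),"F",np.round(s["ft_force"],1),"M",np.round(s["torque"],2))
    print("shift tool",np.round(R.inv().apply(e),4),"turn",np.round(t,2))
E
python3 -c "
from go import *
plan([.508,.415,.28],7.7)"
```

```text
t 2.1 pos [0.6301 0.0804 0.4051] yaw 8.0 tilt z [-0.018  0.012 -1.   ] F [ 1.1 -0.  -0.7] M [-0.01 -0.21 -0.01]
shift tool [ 0.3465 -0.0724  0.1313] turn [-0.92 -0.82  0.28]
```

Emit:
{"op": "send_rows", "data": {
  "steps": [
    [-0.9,-0.8,0,0.03,-0.007,0,1],
    [0,0,0,0.043,-0.009,0,1],
    [0,0,0,0.043,-0.009,0.01,1],
    [0,0,0,0.043,-0.009,0.02,1],
    [0,0,0,0.043,-0.009,0.02,1],
    [0,0,0,0.043,-0.009,0.02,1],
    [0,0,0,0.043,-0.009,0.02,1],
    [0,0,0,0.035,-0.008,0.02,1],
    [0,0,0,0.02,-0.005,0.01,1],
    [0,0,0,0,0,0,1]
  ]
}}

```text
time: 3.1
ee_pos: [0.4961, 0.4283, 0.2764]
eef_rot: [0.651, 0.759, -0.003, -0.002]
ft_force: [0.1, -0.8, -0.2]
width: 0.0003
```

Run:
```python
from go import *
plan([.508,.415,.22],7.7)
c=camera_params("wrist");p,d=camera("wrist");cv2.imwrite("pics/w1.png",p);np.save("pics/w1.npy",d);np.savez("pics/w1.npz",K=c["camera_matrix"],T=c["world_from_camera"])
```

```text
t 3.1 pos [0.4961 0.4283 0.2764] yaw 8.8 tilt z [-0.007 -0.001 -1.   ] F [ 0.1 -0.8 -0.2] M [ 0.01 -0.11  0.05]
shift tool [-0.015   0.0101  0.0563] turn [-0.41  0.01  1.07]
```

View pics/w1.png

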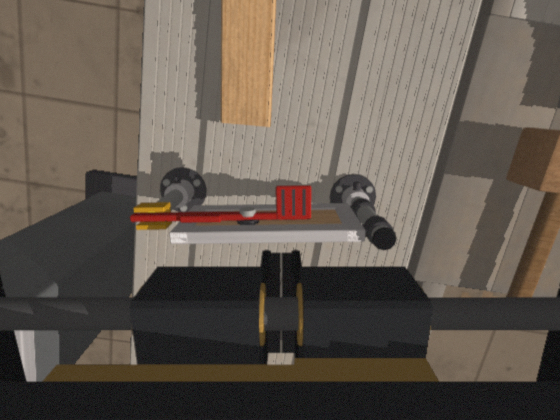

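Run:
```python
from h import *
z=np.load("pics/w1.npz");d=np.load("pics/w1.npy");C=cloud(z["K"],z["T"],d)
print(np.round(z["T"],3))
p=cv2.imread("pics/w1.png");cv2.imwrite("pics/w1c.png",cv2.resize(p[160:290,120:420],None,fx=2.6,fy=2.6,interpolation=cv2.INTER_CUBIC))
def med(u0,u1,v0,v1):
    q=C[v0:v1,u0:u1].reshape(-1,3);return np.round(np.median(q,0),4)
print("plate c",med(288,299,197,208),"left",med(277,280,195,210),"right",med(307,310,195,210),"top",med(285,300,187,190),"bot",med(285,300,214,217))
print("raill",med(172,176,233,241),"railr",med(352,356,232,240),"rail mid",med(255,265,234,240))
print("post",med(380,388,230,240),"nose",med(134,140,213,220),"bar",med(225,235,213,220))
# fingers
q=C[250:300,255:305];m=(d[250:300,255:305]>0)
for v in range(250,296,6): print(v,[tuple(np.round(C[v,u],3)) for u in (266,282,295)])
```

```text
[[ 0.988  0.147  0.036  0.485]
 [ 0.152 -0.946 -0.286  0.507]
 [-0.008  0.288 -0.958  0.459]
 [ 0.     0.     0.     1.   ]]
plate c [0.5074 0.4196 0.1268] left [0.4932 0.4175 0.1267] right [0.5215 0.4217 0.1267] top [0.5043 0.4329 0.1266] bot [0.5085 0.4066 0.1264]
raill [0.4026 0.3767 0.1502] railr [0.5657 0.4027 0.1496] rail mid [0.4807 0.3886 0.1499]
post [0.5889 0.4113 0.1599] nose [0.359  0.3823 0.1266] bar [0.4488 0.3964 0.1271]
250 [(np.float64(0.487), np.float64(0.439), np.float64(0.298)), (np.float64(0.512), np.float64(0.317), np.float64(0.001)), (np.float64(0.501), np.float64(0.441), np.float64(0.298))]
256 [(np.float64(0.487), np.float64(0.439), np.float64(0.304)), (np.float64(0.495), np.float64(0.439), np.float64(0.301)), (np.float64(0.5), np.float64(0.441), np.float64(0.305))]
262 [(np.float64(0.487), np.float64(0.439), np.float64(0.311)), (np.float64(0.495), np.float64(0.439), np.float64(0.309)), (np.float64(0.5), np.float64(0.441), np.float64(0.312))]
268 [(np.float64(0.488), np.float64(0.438), np.float64(0.316)), (np.float64(0.495), np.float64(0.439), np.float64(0.315)), (np.float64(0.5), np.float64(0.441), np.float64(0.317))]
274 [(np.float64(0.488), np.float64(0.439), np.float64(0.324)), (np.float64(0.495), np.float64(0.439), np.float64(0.321)), (np.float64(0.5), np.float64(0.441), np.float64(0.323))]
280 [(np.float64(0.488), np.float64(0.439), np.float64(0.329)), (np.float64(0.495), np.float64(0.437), np.float64(0.323)), (np.float64(0.5), np.float64(0.441), np.float64(0.328))]
286 [(np.float64(0.488), np.float64(0.439), np.float64(0.333)), (np.float64(0.495), np.float64(0.435), np.float64(0.323)), (np.float64(0.499), np.float64(0.441), np.float64(0.333))]
292 [(np.float64(0.489), np.float64(0.439), np.float64(0.338)), (np.float64(0.495), np.float64(0.439), np.float64(0.336)), (np.float64(0.499), np.float64(0.441), np.float64(0.338))]
```

View pics/w1c.png

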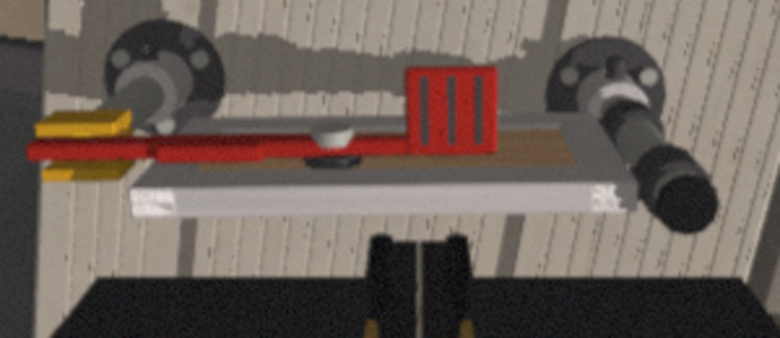

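```bash
python3 -c "
from go import *
plan([.512,.4148,.153],9)"
```

```text
t 3.15 pos [0.4973 0.427  0.277 ] yaw 8.7 tilt z [-0.006 -0.001 -1.   ] F [ 0.5 -0.6 -0.6] M [ 0.02 -0.12  0.01]
shift tool [-0.0142  0.0135  0.124 ] turn [-0.36  0.03 -0.32]
```

Emit:
{"op": "send_rows", "data": {
  "steps": [
    [-0.4,0,-0.3,-0.007,0.006,0.01,1],
    [0,0,0,-0.007,0.006,0.02,1],
    [0,0,0,0,0,0.025,1],
    [0,0,0,0,0,0.025,1],
    [0,0,0,0,0,0.015,1],
    [0,0,0,0,0,0.012,1],
    [0,0,0,0,0,0.008,1],
    [0,0,0,0,0,0.004,1],
    [0,0,0,0,0,0,1],
    [0,0,0,0,0,0,1]
  ]
}}

```text
time: 4.15
ee_pos: [0.5244, 0.4032, 0.156]
eef_rot: [0.655, 0.756, 0.004, 0.005]
ft_force: [-0.2, 0.1, -0.3]
width: 0.0005
```

Run:
```python
from go import *
plan([.512,.4148,.143],9)
p,d=camera("wrist");cv2.imwrite("pics/w2.png",cv2.resize(p[100:300,120:420],None,fx=2.6,fy=2.6))
```

```text
t 4.15 pos [0.5244 0.4032 0.156 ] yaw 8.1 tilt z [ 0.012 -0.    -1.   ] F [-0.2  0.1 -0.3] M [-0.04 -0.15  0.03]
shift tool [ 0.0132 -0.0108  0.0128] turn [ 0.68  0.11 -0.86]
```

View pics/w2.png

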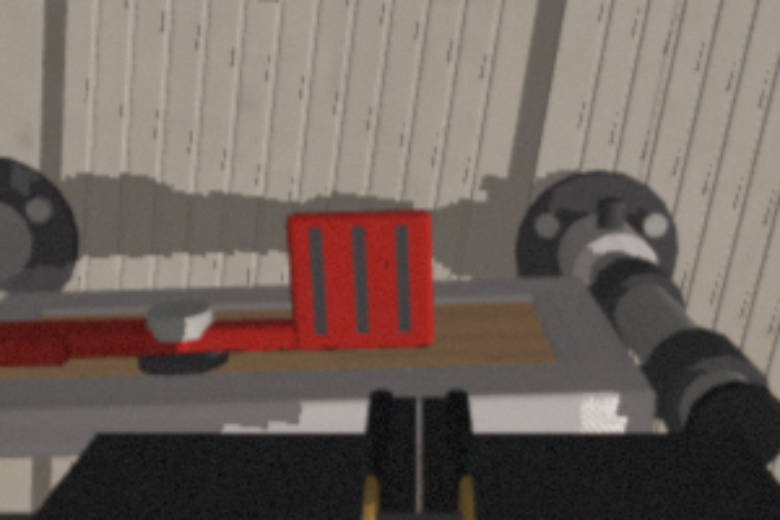

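Emit:
{"op": "send_rows", "data": {
  "steps": [
    [0.3,0,-0.4,0.003,-0.003,0,1],
    [0.3,0,-0.4,0.003,-0.003,0,1],
    [0,0,0,0.003,-0.002,0,1],
    [0,0,0,0,0,0,1],
    [0,0,0,0,0,0,1],
    [0,0,0,0,0,0,1],
    [0,0,0,0,0,0,1],
    [0,0,0,0,0,0,1],
    [0,0,0,0,0,0,1],
    [0,0,0,0,0,0,1]
  ]
}}

```text
time: 5.2
ee_pos: [0.5143, 0.413, 0.1578]
eef_rot: [0.649, 0.761, 0.001, 0.001]
ft_force: [0.3, -0.2, 0.4]
width: 0.0003
```

Run:
```python
from go import *
plan([.512,.4148,.143],9)
c=camera_params("wrist");p,d=camera("wrist");cv2.imwrite("pics/w3.png",cv2.resize(p[100:300,120:420],None,fx=2.6,fy=2.6))
np.save("pics/w3.npy",d);C=cloud(c["camera_matrix"],c["world_from_camera"],d);np.save("pics/w3c.npy",C)
h=cv2.cvtColor(p,cv2.COLOR_BGR2HSV);r=((h[...,0]<8)|(h[...,0]>172))&(h[...,1]>150)&(h[...,2]>60)&(d>0)&(C[...,2]>.11)
n,l,st,ce=cv2.connectedComponentsWithStats(r.astype(np.uint8))
Q=C[r];u=np.array([.988,.156]);nn=np.array([-.156,.988]);H=np.array([.5905,.405])
rel=(Q[:,:2]-H);a=-rel@u;b=rel@nn
m=a<98
print("plate r",np.percentile(a[m],[1,50,99]),"n",np.percentile(b[m],[1,50,99]),"z",np.median(Q[m,2]))
print("bar n vs r",[(k,round(np.median(b[(a>k)&(a<k+.01)]),4)) for k in (.12,.15,.18) if ((a>k)&(a<k+.01)).any()])
m=(d>0)&(C[...,2]>.145)&(C[...,2]<.155);rel=C[m][:,:2]-H;a=-rel@u;b=rel@nn
for k in np.arange(.02,.2,.02):
    q=b[(a>k)&(a<k+.02)&(abs(b)<.02)]
    if len(q)>5:print("rail",round(k,2),np.percentile(q,[2,50,98]).round(4))
```

```text
t 5.2 pos [0.5143 0.413  0.1578] yaw 9.1 tilt z [ 0.003 -0.    -1.   ] F [ 0.3 -0.2  0.4] M [ 0.   -0.08 -0.02]
shift tool [ 0.0022 -0.002   0.0148] turn [0.16 0.03 0.09]
plate r [0.06357666 0.12368035 0.23503165] n [0.00883336 0.01532282 0.04308227] z 0.12659207915537532
bar n vs r [(0.12, np.float64(0.0117)), (0.15, np.float64(0.0151)), (0.18, np.float64(0.0148))]
rail 0.02 [0.0077 0.008  0.0085]
rail 0.04 [0.0077 0.0079 0.0083]
rail 0.14 [-0.0036  0.0041  0.0068]
rail 0.16 [-0.005   0.0019  0.0066]
rail 0.18 [-0.0051  0.0016  0.0063]
```

View pics/w3.png

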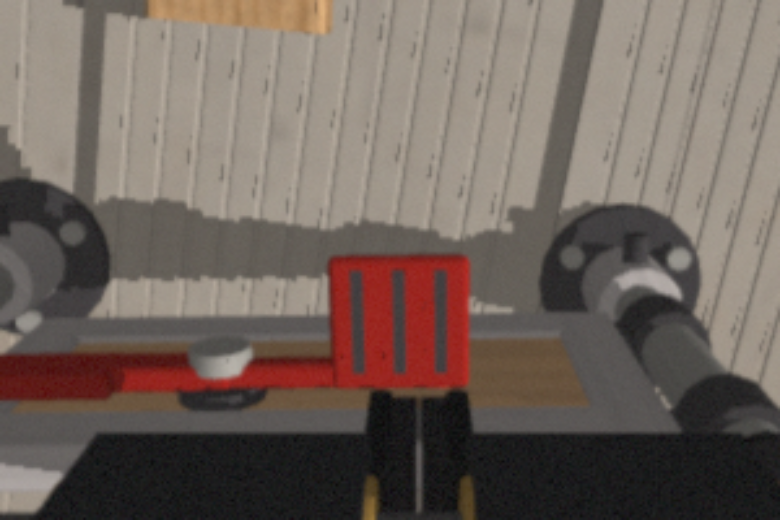

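Emit:
{"op": "send_rows", "data": {
  "steps": [
    [0,0,0,0.001,0,0.002,1],
    [0,0,0,0,0,0.002,1],
    [0,0,0,0,0,0.002,1],
    [0,0,0,0,0,0.002,1],
    [0,0,0,0,0,0.002,1],
    [0,0,0,0,0,0.002,1],
    [0,0,0,0,0,0.0015,1],
    [0,0,0,0,0,0.0015,1],
    [0,0,0,0,0,0,1],
    [0,0,0,0,0,0,1]
  ]
}}

```text
time: 6.25
ee_pos: [0.5141, 0.4138, 0.141]
eef_rot: [0.649, 0.761, 0.001, 0.001]
ft_force: [0.9, -0.5, -0.1]
width: 0.0003
```

Run:
```python
from go import *
plan([.512,.4148,.136],9)
```

```text
t 6.25 pos [0.5141 0.4138 0.141 ] yaw 9.1 tilt z [ 0.002 -0.    -1.   ] F [ 0.9 -0.5 -0.1] M [-0.04 -0.16  0.04]
shift tool [ 0.0013 -0.0019  0.005 ] turn [0.13 0.04 0.08]
```

Emit:
{"op": "send_rows", "data": {
  "steps": [
    [0,0,0,0,0,0.001,1],
    [0,0,0,0,0,0.001,1],
    [0,0,0,0,0,0.001,1],
    [0,0,0,0,0,0.001,1],
    [0,0,0,0,0,0.0005,1],
    [0,0,0,0,0,0.0005,1],
    [0,0,0,0,0,0,1],
    [0,0,0,0,0,0,1],
    [0,0,0,0,0,0,1],
    [0,0,0,0,0,0,1]
  ]
}}

```text
time: 7.25
ee_pos: [0.5142, 0.4139, 0.1359]
eef_rot: [0.649, 0.761, 0.001, 0.001]
ft_force: [-0.5, 0.0, 0.2]
width: 0.0003
```

Run:
```python
from go import *
plan([.512,.4148,.136],9)
c=camera_params("wrist");p,d=camera("wrist");cv2.imwrite("pics/w4.png",cv2.resize(p[100:300,120:420],None,fx=2.6,fy=2.6))
C=cloud(c["camera_matrix"],c["world_from_camera"],d);
h=cv2.cvtColor(p,cv2.COLOR_BGR2HSV);r=((h[...,0]<8)|(h[...,0]>172))&(h[...,1]>150)&(h[...,2]>60)&(d>0)&(C[...,2]>.10)
Q=C[r];u=np.array([.988,.156]);nn=np.array([-.156,.988]);H=np.array([.5905,.405])
rel=(Q[:,:2]-H);a=-rel@u;b=rel@nn
for k in np.arange(.06,.24,.01):
  m=(a>k)&(a<k+.01)
  if m.sum()>4: print(round(k,2),np.median(Q[m,2]).round(4),m.sum())
```

```text
t 7.25 pos [0.5142 0.4139 0.1359] yaw 9.1 tilt z [ 0.003 -0.    -1.   ] F [-0.5  0.   0.2] M [ 0.01 -0.12  0.05]
shift tool [ 0.0012 -0.0021 -0.0001] turn [0.15 0.03 0.08]
0.06 0.1265 412
0.07 0.1267 608
0.08 0.1266 610
0.09 0.1263 582
0.1 0.1256 230
0.11 0.1258 185
0.12 0.1272 73
0.13 0.1269 241
0.14 0.1267 285
0.15 0.1304 356
0.16 0.1305 337
0.17 0.1306 335
0.18 0.1302 281
0.19 0.1263 253
0.2 0.1264 266
0.21 0.1265 241
0.22 0.1264 242
0.23 0.1264 178
```

View pics/w4.png

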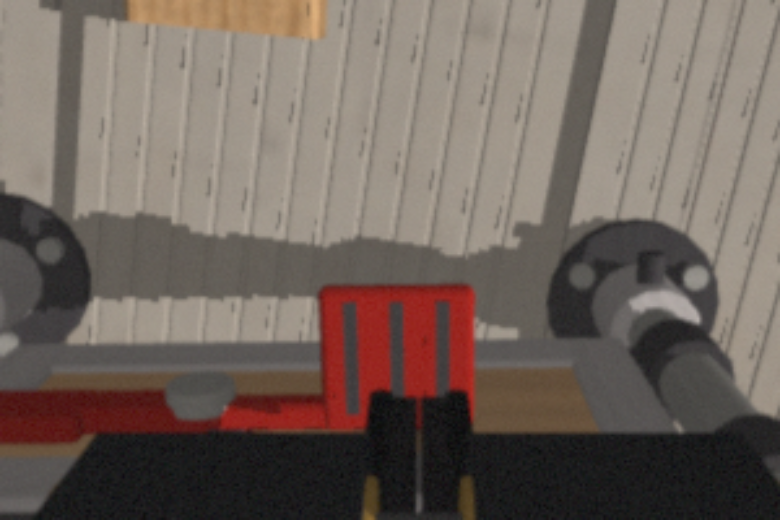

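Run:
```python
from go import *
import bench
print(bench.tip_extent, type(bench.tip_extent))
c=camera_params("wrist");p,d=camera("wrist")
C=cloud(c["camera_matrix"],c["world_from_camera"],d)
for v in range(244,275,2): print(v,p[v,270],*[np.round(C[v,u],4) for u in (268,275,288,294)])
```

```text
0.017 <class 'float'>
244 [55 54 97] [0.5058 0.4154 0.1266] [0.5098 0.4162 0.127 ] [0.5171 0.4176 0.1277] [0.5206 0.4176 0.1263]
246 [56 57 99] [0.506  0.414  0.1261] [0.51   0.4149 0.1268] [0.5173 0.4163 0.1275] [0.5207 0.4167 0.127 ]
248 [ 56  57 100] [0.5062 0.413  0.1267] [0.5101 0.4139 0.1274] [0.5174 0.4156 0.1288] [0.521  0.4151 0.1261]
250 [45 36 66] [0.5055 0.4247 0.1573] [0.5104 0.4124 0.1266] [0.5177 0.4138 0.1274] [0.5179 0.4265 0.1571]
252 [24 30 26] [0.5055 0.4245 0.1593] [0.5091 0.4231 0.1547] [0.5153 0.4244 0.1556] [0.5179 0.4261 0.1585]
254 [24 14 23] [0.5056 0.4252 0.1633] [0.509  0.4237 0.1588] [0.5153 0.4244 0.1581] [0.5177 0.4264 0.1617]
256 [17 18 15] [0.5057 0.4248 0.1647] [0.5091 0.4238 0.1612] [0.5152 0.4246 0.161 ] [0.5176 0.4265 0.1643]
258 [19 21 19] [0.5058 0.4246 0.1664] [0.5092 0.4233 0.1624] [0.5152 0.4242 0.1623] [0.5177 0.426  0.1654]
260 [14 22 20] [0.5058 0.4245 0.1685] [0.5091 0.4239 0.1661] [0.515  0.4248 0.1658] [0.5176 0.4259 0.1675]
262 [28 25 26] [0.5059 0.4249 0.1714] [0.5092 0.4235 0.1673] [0.515  0.4246 0.1677] [0.5174 0.4265 0.1709]
264 [18 12 11] [0.506  0.4246 0.1729] [0.5092 0.4237 0.1699] [0.515  0.4246 0.1699] [0.5173 0.4266 0.1732]
266 [18 17 22] [0.506  0.4251 0.1759] [0.5093 0.4232 0.171 ] [0.5149 0.4249 0.1725] [0.5172 0.4267 0.1756]
268 [15 13 14] [0.5061 0.4246 0.1769] [0.5092 0.424  0.1745] [0.5149 0.4246 0.174 ] [0.5173 0.426  0.176 ]
270 [16 19 18] [0.5061 0.4247 0.179 ] [0.5093 0.4236 0.1758] [0.5149 0.4244 0.1756] [0.5172 0.4261 0.1782]
272 [25 23 26] [0.5062 0.4251 0.1817] [0.5093 0.4234 0.1772] [0.5147 0.425  0.1787] [0.517  0.4265 0.1811]
274 [28 25 28] [0.5064 0.4234 0.18  ] [0.5093 0.4239 0.1802] [0.5148 0.4246 0.1798] [0.517  0.4263 0.1826]
```

Run:
```python
from go import *
s=read_state();e=s["ee_pos"]
c=camera_params("wrist");p,d=camera("wrist")
C=cloud(c["camera_matrix"],c["world_from_camera"],d)-e
for v in (268,275,285,300,330,360,375,390): print(v,*[np.round(C[v,u]*1e3,0) if d[v,u] else None for u in (160,200,240,281,320,360,400,500)])
p,d=camera("scene");cv2.imwrite("pics/s2.png",cv2.resize(p[120:250,200:360],None,fx=4.6,fy=4.6,interpolation=cv2.INTER_CUBIC))
p,d=camera("top");cv2.imwrite("pics/t2.png",cv2.resize(p[155:285,95:275],None,fx=4.4,fy=4.4,interpolation=cv2.INTER_CUBIC))
```

```text
268 [-38.  33.  97.] [-28.  34.  96.] [-17.  37.  98.] [-2.  9. 35.] [ 3. 40. 97.] [13. 41. 97.] [24. 43. 97.] [ 221.  -39. -135.]
275 [-37.  33. 101.] [-27.  35. 101.] [-17.  36. 101.] [-2.  5. 35.] [  3.  40. 101.] [ 13.  41. 100.] [ 23.  42. 100.] [ 223.  -46. -135.]
285 [-35.  34. 106.] [-26.  35. 106.] [-17.  36. 106.] [-1.  1. 37.] [  2.  39. 105.] [ 11.  41. 107.] [ 21.  43. 107.] [ 227.  -56. -135.]
300 [-33.  34. 112.] [-24.  36. 114.] [-16.  36. 112.] [ -6.  33. 105.] [  2.  39. 112.] [ 10.  41. 113.] [ 18.  42. 114.] [ 47.  41. 104.]
330 [-32.  27. 114.] [-24.  28. 114.] [-15.  30. 113.] [  22. -141. -136.] [  3.  32. 114.] [ 11.  35. 115.] [ 20.  35. 114.] [ 244. -105. -135.]
360 [-32.  19. 114.] None [-14.  22. 114.] [  28. -176. -134.] [  4.  26. 115.] [ 12.  27. 115.] [ 21.  29. 115.] [ 1007.  -751. -1018.]
375 [-30.  20. 119.] [-22.  21. 119.] [-13.  23. 119.] [ -5.  24. 119.] [  3.  26. 120.] [ 12.  27. 119.] [ 20.  28. 119.] [ 1028.  -819. -1016.]
390 [-28.  22. 125.] [-21.  23. 125.] [-13.  25. 126.] [ -5.  26. 125.] [  2.  27. 125.] [ 10.  29. 126.] [ 18.  30. 126.] [ 37.  32. 125.]
```

View pics/s2.png

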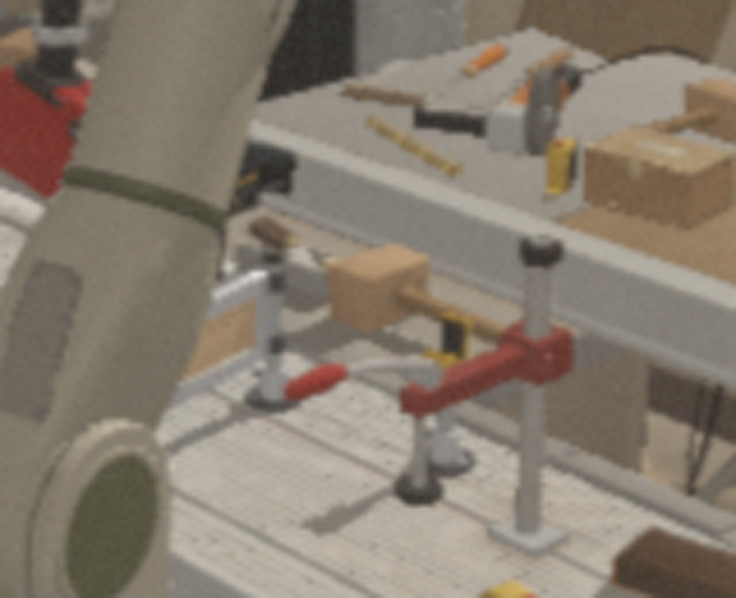

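View pics/t2.png

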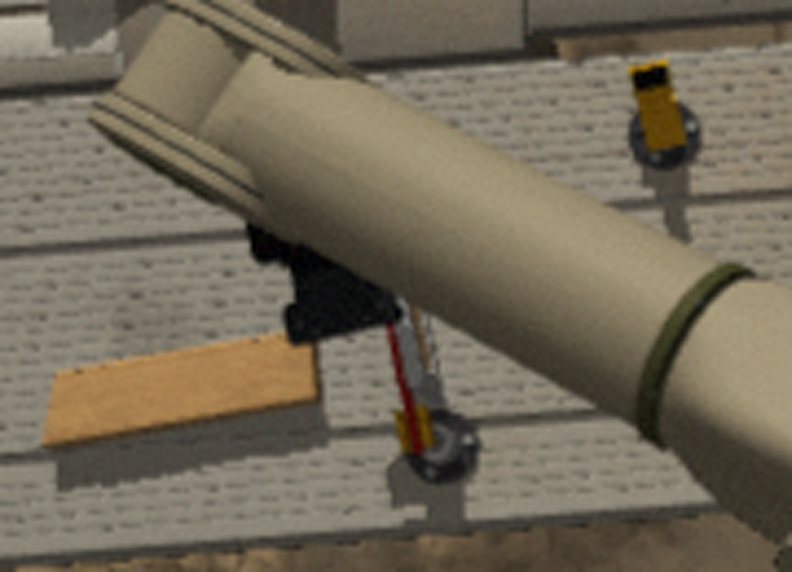

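Emit:
{"op": "send_rows", "data": {
  "steps": [
    [0,0,0,0,0,0.001,1],
    [0,0,0,0,0,0.001,1],
    [0,0,0,0,0,0.001,1],
    [0,0,0,0,0,0.001,1],
    [0,0,0,0,0,0.001,1],
    [0,0,0,0,0,0.001,1],
    [0,0,0,0,0,0.001,1],
    [0,0,0,0,0,0.001,1],
    [0,0,0,0,0,0,1],
    [0,0,0,0,0,0,1]
  ]
}}

```text
time: 8.5
ee_pos: [0.5142, 0.4138, 0.1269]
eef_rot: [0.649, 0.761, 0.001, 0.001]
ft_force: [0.1, -0.4, -0.1]
width: 0.0004
```

```bash
cat > look.py <<'E'
from go import *
import sys
plan([.512,.4148,.136],9)
e=read_state()["ee_pos"]
c=camera_params("wrist");p,d=camera("wrist");cv2.imwrite(f"pics/{sys.argv[1]}.png",cv2.resize(p[100:300,100:440],None,fx=2.3,fy=2.3))
C=cloud(c["camera_matrix"],c["world_from_camera"],d)
h=cv2.cvtColor(p,cv2.COLOR_BGR2HSV);r=((h[...,0]<8)|(h[...,0]>172))&(h[...,1]>150)&(h[...,2]>50)&(d>0)&(C[...,2]>.10)
u=np.array([.988,.156]);nn=np.array([-.156,.988]);H=np.array([.5905,.405])
rel=(C[r][:,:2]-H);rr=np.hypot(*rel.T);m=rr>.13
print("plate z",np.median(C[r][rr<.09][:,2]) if (rr<.09).any() else None,"bar az vs closed(deg)",[(round(k,2),round(np.median(C[r][(rr>k)&(rr<k+.02)][:,2]),4),np.round(np.rad2deg(np.median(np.arctan2(*( (-rel[(rr>k)&(rr<k+.02)])@np.stack([nn,u],1)).T))),1)) for k in (.08,.13,.15,.17,.19,.21) if ((rr>k)&(rr<k+.02)).sum()>5])
for v in range(235,275):
    if d[v,276] and C[v,276,2]-e[2]>.0 and p[v,276].max()<60: print("finger bottom rel tcp",np.round(C[v,276]-e,4),"row",v);break
E
python3 look.py w5
```

```text
t 8.5 pos [0.5142 0.4138 0.1269] yaw 9.1 tilt z [ 0.002 -0.    -1.   ] F [ 0.1 -0.4 -0.1] M [-0.04 -0.05  0.03]
shift tool [ 0.0013 -0.002  -0.0091] turn [0.14 0.04 0.07]
plate z 0.12658449287877058 bar az vs closed(deg) [(0.08, np.float64(0.1266), np.float64(-21.6)), (0.13, np.float64(0.1258), np.float64(-6.3)), (0.15, np.float64(0.1303), np.float64(-5.3)), (0.17, np.float64(0.1303), np.float64(-4.7)), (0.19, np.float64(0.1263), np.float64(-4.1)), (0.21, np.float64(0.1265), np.float64(-3.5))]
finger bottom rel tcp [-0.0048  0.0101  0.0222] row 253
```

View pics/w5.png

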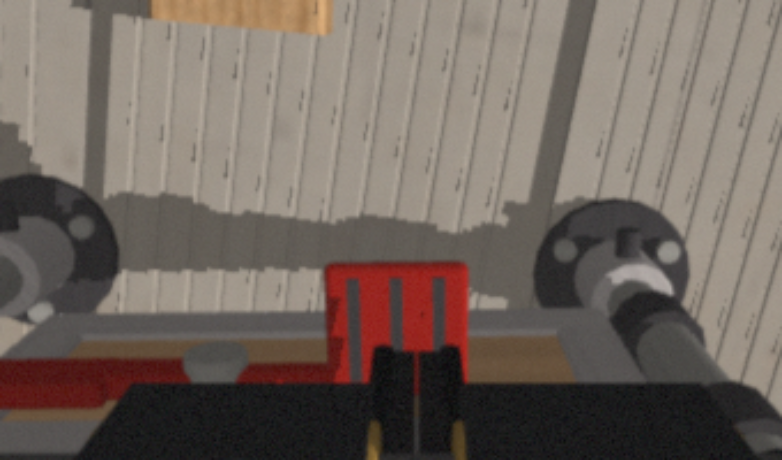

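Run:
```python
from h import *
z=np.load("pics/scene0.npz");d=np.load("pics/scene0.npy");C=cloud(z["K"],z["T"],d)
p=cv2.imread("pics/scene0.png");cv2.imwrite("pics/s0g.png",cv2.resize(p[215:305,350:460],None,fx=6,fy=6,interpolation=cv2.INTER_CUBIC))
e=np.array([.213,-.587,.2025])
R=C[215:300,360:450];m=(d[215:300,360:450]>0)&(np.hypot(R[...,0]-e[0],R[...,1]-e[1])<.12)&(R[...,2]>.1)
Q=R[m]-e;ys,xs=np.nonzero(m)
# tool coords
x=Q[:,0]*.94+Q[:,1]*.342;y=Q[:,0]*.342-Q[:,1]*.94;zz=Q[:,2]
for k in np.arange(-.04,.14,.01):
    s=(zz>k)&(zz<k+.01)
    if s.sum()>2: print(round(k,2),s.sum(),"x",x[s].min().round(3),x[s].max().round(3),"y",y[s].min().round(3),y[s].max().round(3))
```

```text
0.01 3 x -0.008 0.013 y -0.047 0.047
0.02 26 x -0.013 0.01 y -0.051 0.053
0.03 28 x -0.013 0.013 y -0.052 0.054
0.04 29 x -0.013 0.009 y -0.052 0.054
0.05 32 x -0.013 0.005 y -0.054 0.056
0.06 46 x -0.014 0.013 y -0.055 0.059
0.07 27 x -0.013 0.004 y -0.059 0.06
0.08 6 x -0.034 0.006 y -0.051 0.087
0.09 70 x -0.039 0.005 y -0.085 0.088
0.1 234 x -0.041 0.033 y -0.085 0.088
0.11 242 x -0.042 0.024 y -0.092 0.093
0.12 295 x -0.04 0.031 y -0.094 0.096
0.13 577 x -0.041 0.039 y -0.094 0.096
```

View pics/s0g.png

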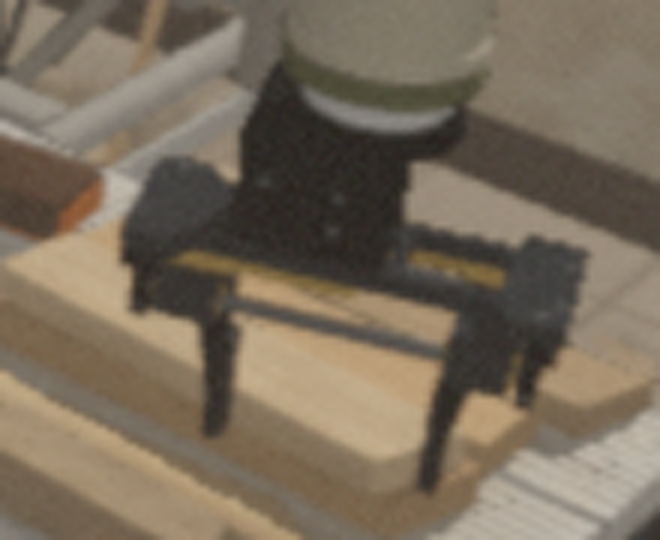

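Emit:
{"op": "send_rows", "data": {
  "steps": [
    [0,0,0,0,0,0.003,1],
    [0,0,0,0,0,0.003,1],
    [0,0,0,0,0,0.003,1],
    [0,0,0,0,0,0.003,1],
    [0,0,0,0,0,0.002,1],
    [0,0,0,0,0,0.001,1],
    [0,0,0,0,0,0.001,1],
    [0,0,0,0,0,0.001,1],
    [0,0,0,0,0,0,1],
    [0,0,0,0,0,0,1]
  ]
}}

```text
time: 9.55
ee_pos: [0.5142, 0.4138, 0.1082]
eef_rot: [0.649, 0.761, 0.001, 0.001]
ft_force: [-0.2, -0.3, 0.3]
width: 0.0005
```

```bash
python3 look.py w6
```

```text
t 9.55 pos [0.5142 0.4138 0.1082] yaw 9.1 tilt z [ 0.002 -0.    -1.   ] F [-0.2 -0.3  0.3] M [ 0.02 -0.12 -0.03]
shift tool [ 0.0013 -0.0019 -0.0278] turn [0.13 0.04 0.08]
plate z 0.12658666408047936 bar az vs closed(deg) [(0.08, np.float64(0.1266), np.float64(-24.2)), (0.13, np.float64(0.126), np.float64(-6.0)), (0.15, np.float64(0.1301), np.float64(-5.4)), (0.17, np.float64(0.1301), np.float64(-4.7)), (0.19, np.float64(0.1263), np.float64(-4.1)), (0.21, np.float64(0.1262), np.float64(-3.8))]
finger bottom rel tcp [-0.0048  0.0102  0.0226] row 253
```

View pics/w6.png

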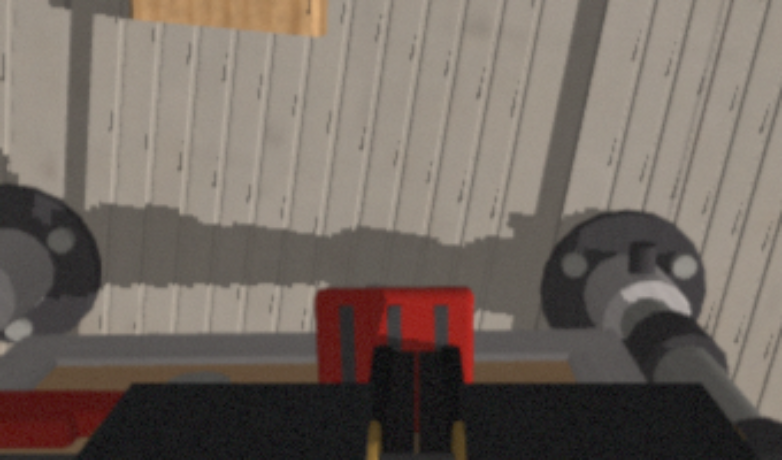

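Emit:
{"op": "send_rows", "data": {
  "steps": [
    [0,0,0,0,0,0.001,1],
    [0,0,0,0,0,0.001,1],
    [0,0,0,0,0,0.001,1],
    [0,0,0,0,0,0.001,1],
    [0,0,0,0,0,0.001,1],
    [0,0,0,0,0,0.001,1],
    [0,0,0,0,0,0,1],
    [0,0,0,0,0,0,1],
    [0,0,0,0,0,0,1],
    [0,0,0,0,0,0,1]
  ]
}}

```text
time: 10.6
ee_pos: [0.5146, 0.414, 0.1037]
eef_rot: [0.649, 0.761, 0.001, 0.001]
ft_force: [-1.2, -1.4, 4.0]
width: 0.0005
```

```bash
python3 look.py w7
```

```text
t 10.6 pos [0.5146 0.414  0.1037] yaw 9.1 tilt z [ 0.004  0.    -1.   ] F [-1.2 -1.4  4. ] M [-0.3   0.23  0.01]
shift tool [ 0.0012 -0.0023 -0.0323] turn [0.23 0.03 0.06]
plate z 0.12296330741421505 bar az vs closed(deg) [(0.08, np.float64(0.1238), np.float64(-24.3)), (0.13, np.float64(0.1278), np.float64(-6.0)), (0.15, np.float64(0.1303), np.float64(-5.5)), (0.17, np.float64(0.1303), np.float64(-4.9)), (0.19, np.float64(0.1303), np.float64(-4.3)), (0.21, np.float64(0.1248), np.float64(-4.1))]
finger bottom rel tcp [-0.0047  0.0098  0.0215] row 253
```

Emit:
{"op": "send_rows", "data": {
  "steps": [
    [0,0,0,0,0,0.001,1],
    [0,0,0,0,0,0.001,1],
    [0,0,0,0,0,0.001,1],
    [0,0,0,0,0,0.001,1],
    [0,0,0,0,0,0,1],
    [0,0,0,0,0,0,1],
    [0,0,0,0,0,0,1],
    [0,0,0,0,0,0,1],
    [0,0,0,0,0,0,1],
    [0,0,0,0,0,0,1]
  ]
}}

```text
time: 11.65
ee_pos: [0.5147, 0.414, 0.0995]
eef_rot: [0.649, 0.761, 0.001, 0.002]
ft_force: [-1.0, -1.6, 4.3]
width: 0.0005
```

```bash
python3 look.py w8
```

```text
t 11.65 pos [0.5147 0.414  0.0995] yaw 9.1 tilt z [ 0.004  0.    -1.   ] F [-1.  -1.6  4.3] M [-0.41  0.2   0.  ]
shift tool [ 0.0012 -0.0024 -0.0365] turn [0.24 0.02 0.06]
plate z 0.11785096215601068 bar az vs closed(deg) [(0.08, np.float64(0.1197), np.float64(-24.4)), (0.13, np.float64(0.1283), np.float64(-6.1)), (0.15, np.float64(0.1293), np.float64(-5.7)), (0.17, np.float64(0.1307), np.float64(-5.0)), (0.19, np.float64(0.1319), np.float64(-4.5))]
finger bottom rel tcp [-0.0048  0.0098  0.0215] row 253
```

View pics/w8.png

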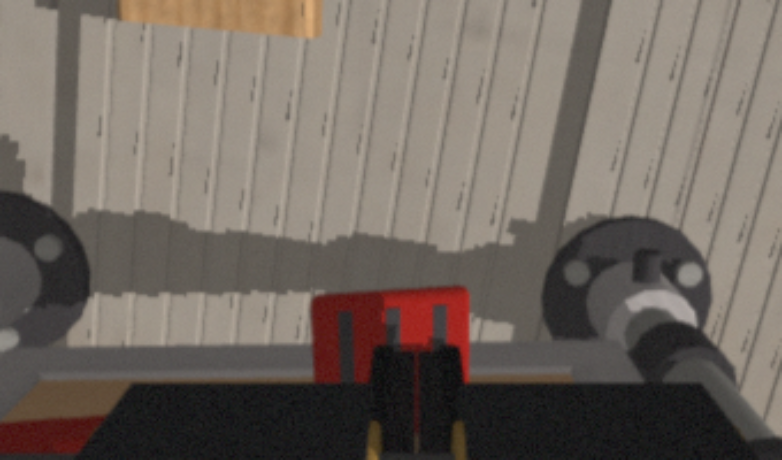

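Emit:
{"op": "send_rows", "data": {
  "steps": [
    [0,0,0,-0.001,0,0,1],
    [0,0,-0.5,-0.002,0,0,1],
    [0,0,-1,-0.002,-0.0003,0,1],
    [0,0,-1.5,-0.002,-0.0005,0,1],
    [0,0,-2,-0.0025,-0.0006,0,1],
    [0,0,-2,-0.0026,-0.0006,0,1],
    [0,0,-2,-0.0026,-0.0006,0,1],
    [0,0,-2,-0.0026,-0.0006,0,1],
    [0,0,-1,-0.001,-0.0003,0,1],
    [0,0,0,0,0,0,1]
  ]
}}

```text
time: 12.7
ee_pos: [0.5152, 0.3967, 0.1005]
eef_rot: [0.558, 0.83, 0.004, 0.001]
ft_force: [-1.2, 1.0, 5.3]
width: 0.0005
```

```bash
cat > look2.py <<'E'
from go import *
import sys
plan([.512,.4148,.0995],9)
s=read_state();e=s["ee_pos"];M=Ro.from_quat(s["eef_rot"]).as_matrix();yaw=np.rad2deg(np.arctan2(M[1,1],M[0,1]))
H=np.array([.5905,.405])
c=camera_params("wrist");p,d=camera("wrist");cv2.imwrite(f"pics/{sys.argv[1]}.png",p)
C=cloud(c["camera_matrix"],c["world_from_camera"],d)
# gate angle from rail top points
m=(d>0)&(C[...,2]>.145)&(C[...,2]<.1545);rel=C[m][:,:2]-H;rr=np.hypot(*rel.T);k=(rr>.1)&(rr<.2)
az=np.rad2deg(np.arctan2(*rel[k].T[::-1]));az=(az-189+180)%360-180
print("rail az from closed",np.percentile(az,[5,50,95]).round(1) if len(az)>20 else None,len(az))
h=cv2.cvtColor(p,cv2.COLOR_BGR2HSV);r=((h[...,0]<8)|(h[...,0]>172))&(h[...,1]>150)&(h[...,2]>50)&(d>0)&(C[...,2]>.10)&(C[...,2]<.2)
rel=C[r][:,:2]-H;rr=np.hypot(*rel.T)
az=(np.rad2deg(np.arctan2(*rel.T[::-1]))-189+180)%360-180
for k in (.06,.08,.13,.15,.17,.19,.21,.23):
    q=(rr>k)&(rr<k+.02)&(az>-30)&(az<120)
    if q.sum()>8: print("red r",k,"z",np.median(C[r][q][:,2]).round(4),"az",np.median(az[q]).round(1),q.sum())
th=np.deg2rad(yaw);u=np.array([np.cos(th),np.sin(th)]);n=np.array([-u[1],u[0]]);q=e[:2]-H
print("tcp in tool-yaw frame r",-(q@u).round(4),"n",(q@n).round(4), "yaw-9",round(yaw-9,1),"joints",np.round(s["joint_positions"],2))
E
python3 look2.py w9
```

```text
t 12.7 pos [0.5152 0.3967 0.1005] yaw 22.2 tilt z [ 0.005  0.005 -1.   ] F [-1.2  1.   5.3] M [0.13 0.22 0.03]
shift tool [0.018  0.0039 0.0011] turn [ 0.36 -0.21 13.18]
rail az from closed [10.7 12.5 14.5] 2856
red r 0.06 z 0.1183 az -14.5 380
red r 0.08 z 0.1207 az -11.2 1161
red r 0.13 z 0.1286 az 6.8 291
red r 0.15 z 0.1299 az 7.2 667
red r 0.17 z 0.1312 az 7.9 509
red r 0.19 z 0.1321 az 8.4 243
tcp in tool-yaw frame r 0.0729 n 0.0208 yaw-9 13.2 joints [-0.2   0.56 -0.73  1.49  0.38  1.23 -0.59]
```

View pics/w9.png

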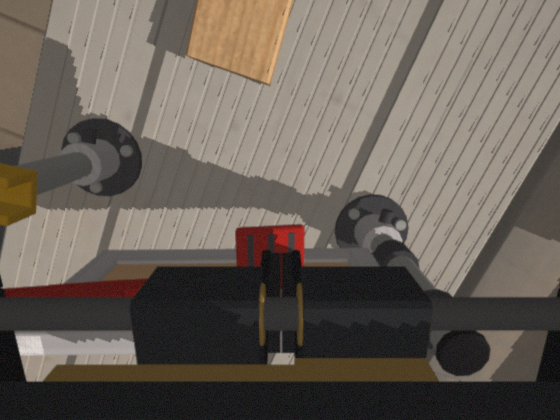

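Emit:
{"op": "send_rows", "data": {
  "steps": [
    [0,0,-1.5,-0.002,-0.0005,0.0004,1],
    [0,0,-2.5,-0.0032,-0.0008,0.0003,1],
    [0,0,-2.5,-0.0032,-0.0008,0.0003,1],
    [0,0,-2.5,-0.0032,-0.0008,0,1],
    [0,0,-2.5,-0.0032,-0.0008,0,1],
    [0,0,-2.5,-0.0032,-0.0008,0,1],
    [0,0,-2.5,-0.0032,-0.0008,0,1],
    [0,0,-2.5,-0.0032,-0.0008,0,1],
    [0,0,-2.5,-0.0032,-0.0008,0,1],
    [0,0,-1.5,-0.002,-0.0005,0,1]
  ]
}}

```text
time: 13.75
ee_pos: [0.5242, 0.3698, 0.0997]
eef_rot: [0.37, 0.929, 0.005, 0.001]
ft_force: [-2.1, -0.3, 4.7]
width: 0.0002
```

```bash
python3 look2.py w10
```

```text
t 13.75 pos [0.5242 0.3698 0.0997] yaw 46.5 tilt z [ 0.005  0.008 -1.   ] F [-2.1 -0.3  4.7] M [ 0.08  0.26 -0.01]
shift tool [0.0398 0.0242 0.0005] turn [ 0.51 -0.29 37.52]
rail az from closed [33.1 34.6 36.1] 1963
red r 0.06 z 0.1173 az 6.7 404
red r 0.08 z 0.1201 az 10.7 1181
red r 0.13 z 0.1299 az 28.4 574
red r 0.15 z 0.1344 az 28.8 1055
red r 0.17 z 0.1363 az 29.4 957
red r 0.19 z 0.1365 az 29.9 360
tcp in tool-yaw frame r 0.0711 n 0.0239 yaw-9 37.5 joints [-0.1   0.56 -0.81  1.51  0.42  1.23 -0.15]
```

View pics/w10.png

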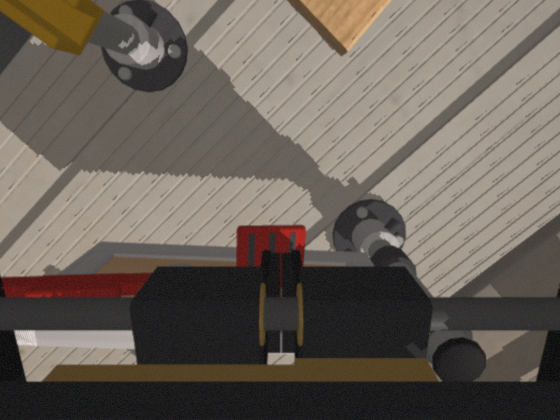

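Emit:
{"op": "send_rows", "data": {
  "steps": [
    [0,0,-1.5,-0.0025,-0.0008,0.0002,1],
    [0,0,-2.4,-0.0035,-0.001,0.0002,1],
    [0,0,-2.4,-0.0035,-0.001,0.0002,1],
    [0,0,-2.4,-0.0035,-0.001,0,1],
    [0,0,-2.4,-0.0035,-0.001,0,1],
    [0,0,-2.4,-0.0035,-0.001,0,1],
    [0,0,-2.4,-0.0035,-0.001,0,1],
    [0,0,-2.4,-0.0035,-0.001,0,1],
    [0,0,-2.4,-0.0035,-0.001,0,1],
    [0,0,-1.5,-0.002,-0.0005,0,1]
  ]
}}

```text
time: 14.8
ee_pos: [0.5453, 0.3453, 0.0989]
eef_rot: [0.174, 0.985, 0.005, 0.001]
ft_force: [-1.5, -0.3, 5.5]
width: 0.0001
```

```bash
python3 look2.py w11
```

```text
t 14.8 pos [0.5453 0.3453 0.0989] yaw 70.0 tilt z [ 0.004  0.01  -1.   ] F [-1.5 -0.3  5.5] M [ 0.06  0.26 -0.01]
shift tool [ 0.0551  0.0539 -0.0001] turn [ 0.57 -0.29 60.96]
rail az from closed [57.  58.7 60.4] 2343
red r 0.06 z 0.1162 az 31.7 414
red r 0.08 z 0.1193 az 35.3 1172
red r 0.13 z 0.1302 az 52.7 537
red r 0.15 z 0.1335 az 53.2 894
red r 0.17 z 0.1356 az 53.7 760
red r 0.19 z 0.1354 az 54.1 226
tcp in tool-yaw frame r 0.0716 n 0.022 yaw-9 61.0 joints [-0.01  0.6  -0.87  1.5   0.47  1.25  0.28]
```

View pics/w11.png

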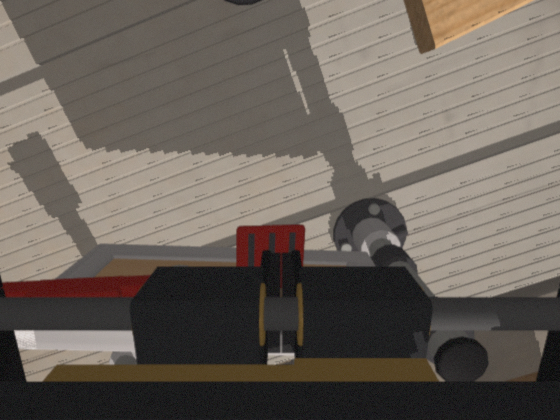

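Emit:
{"op": "send_rows", "data": {
  "steps": [
    [0,0,-1.5,-0.0022,-0.0007,0,1],
    [0,0,-2.3,-0.0034,-0.001,0,1],
    [0,0,-2.3,-0.0034,-0.001,0,1],
    [0,0,-2.3,-0.0034,-0.001,0,1],
    [0,0,-2.3,-0.0034,-0.001,0,1],
    [0,0,-2.3,-0.0034,-0.001,0,1],
    [0,0,-2.3,-0.0034,-0.001,0,1],
    [0,0,-2,-0.003,-0.0009,0,1],
    [0,0,-1.5,-0.002,-0.0006,0,1],
    [0,0,-1,-0.001,-0.0003,0,1]
  ]
}}

```text
time: 15.85
ee_pos: [0.5705, 0.3327, 0.0984]
eef_rot: [-0.005, 1.0, 0.005, 0.001]
ft_force: [-1.1, -0.8, 4.9]
width: 0.0004
```

```bash
python3 look2.py w12
```

```text
t 15.85 pos [0.5705 0.3327 0.0984] yaw 90.6 tilt z [ 0.002  0.01  -1.   ] F [-1.1 -0.8  4.9] M [ 0.11  0.17 -0.  ]
shift tool [ 0.0576  0.0828 -0.0004] turn [ 0.56 -0.3  81.62]
rail az from closed [78.1 79.9 81.7] 2487
red r 0.06 z 0.1157 az 53.2 455
red r 0.08 z 0.119 az 57.0 1147
red r 0.13 z 0.1301 az 74.0 501
red r 0.15 z 0.1329 az 74.4 828
red r 0.17 z 0.1351 az 74.9 676
red r 0.19 z 0.1351 az 75.3 193
tcp in tool-yaw frame r 0.0721 n 0.0208 yaw-9 81.6 joints [ 0.04  0.66 -0.93  1.45  0.53  1.29  0.66]
```

View pics/w12.png

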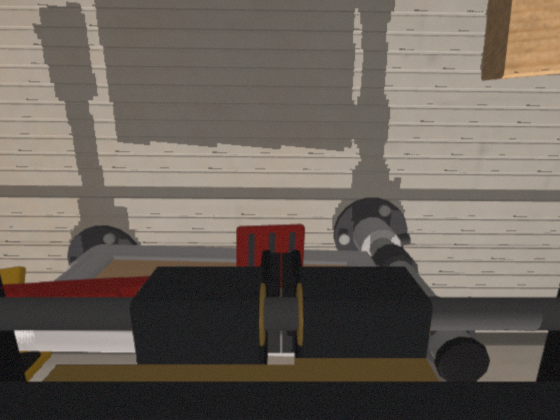

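Emit:
{"op": "send_rows", "data": {
  "steps": [
    [0,0,-1.5,-0.002,-0.0006,0,1],
    [0,0,-1.5,-0.0022,-0.0006,0,1],
    [0,0,-1.5,-0.0022,-0.0006,0,1],
    [0,0,-1.5,-0.002,-0.0006,0,1],
    [0,0,-1,-0.0015,-0.0004,0,1],
    [0,0,-0.5,-0.001,-0.0003,0,1],
    [0,0,-0.5,-0.001,-0.0002,0,1],
    [0,0,0,-0.001,0,0,1],
    [0,0,0,0,0,0,1],
    [0,0,0,0,0,0,1]
  ]
}}

```text
time: 16.9
ee_pos: [0.5848, 0.3301, 0.0983]
eef_rot: [-0.082, 0.997, 0.005, 0.001]
ft_force: [-1.1, 0.1, 4.3]
width: 0.0005
```

```bash
python3 look2.py w13
```

```text
t 16.9 pos [0.5848 0.3301 0.0983] yaw 99.4 tilt z [ 0.002  0.009 -1.   ] F [-1.1  0.1  4.3] M [0.17 0.08 0.01]
shift tool [ 0.0581  0.0955 -0.0006] turn [ 0.57 -0.24 90.36]
rail az from closed [88.4 90.1 92.3] 3029
red r 0.06 z 0.1156 az 64.4 478
red r 0.08 z 0.1189 az 67.8 1134
red r 0.13 z 0.1293 az 84.6 347
red r 0.15 z 0.1303 az 85.0 574
red r 0.17 z 0.1323 az 85.6 396
red r 0.19 z 0.1335 az 86.0 108
tcp in tool-yaw frame r 0.073 n 0.0178 yaw-9 90.4 joints [ 0.05  0.69 -0.94  1.42  0.56  1.31  0.81]
```

View pics/w13.png

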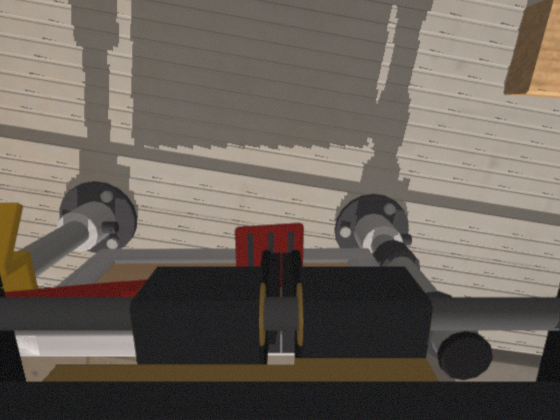

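Emit:
{"op": "send_rows", "data": {
  "steps": [
    [0,0,0,-0.001,0,0,1],
    [0,0,0,-0.001,0,0,1],
    [0,0,0,-0.001,0,0,1],
    [0,0,0,-0.001,0,0,1],
    [0,0,0,0,0,0,1],
    [0,0,0,0,0,0,1],
    [0,0,0,0,0,0,1],
    [0,0,0,0,0,0,1],
    [0,0,0,0,0,0,1],
    [0,0,0,0,0,0,1]
  ]
}}

```text
time: 17.95
ee_pos: [0.5865, 0.3304, 0.0982]
eef_rot: [-0.082, 0.997, 0.003, -0.001]
ft_force: [-0.1, -0.7, 4.9]
width: 0.0003
```

```bash
python3 look2.py w14
```

```text
t 17.95 pos [0.5865 0.3304 0.0982] yaw 99.4 tilt z [-0.002  0.007 -1.   ] F [-0.1 -0.7  4.9] M [ 0.1   0.19 -0.01]
shift tool [ 0.0596  0.0955 -0.0006] turn [ 0.26 -0.36 90.43]
rail az from closed [89.  90.7 92.8] 2935
red r 0.06 z 0.1156 az 65.1 498
red r 0.08 z 0.1188 az 68.7 1218
red r 0.13 z 0.1298 az 85.1 394
red r 0.15 z 0.131 az 85.5 614
red r 0.17 z 0.1326 az 86.1 409
red r 0.19 z 0.1336 az 86.5 119
tcp in tool-yaw frame r 0.0729 n 0.0162 yaw-9 90.4 joints [ 0.05  0.69 -0.94  1.41  0.56  1.32  0.82]
```

Emit:
{"op": "send_rows", "data": {
  "steps": [
    [0,0,0,-0.0015,0,0,1],
    [0,0,0,-0.0015,0,0,1],
    [0,0,0,-0.0015,0,-0.001,1],
    [0,0,0,-0.0015,0,-0.0015,1],
    [0,0,0,-0.0015,0,-0.002,1],
    [0,0,0,-0.0015,0,-0.002,1],
    [0,0,0,-0.0015,0,-0.002,1],
    [0,0,0,-0.0015,0,-0.002,1],
    [0,0,0,-0.001,0,-0.001,1],
    [0,0,0,-0.001,0,0,1]
  ]
}}

```text
time: 19.0
ee_pos: [0.5866, 0.3304, 0.0999]
eef_rot: [-0.086, 0.996, -0.002, -0.016]
ft_force: [-8.1, -4.5, 11.3]
width: 0.0005
```

```bash
python3 look2.py w15
```

```text
t 19.0 pos [0.5866 0.3304 0.0999] yaw 99.9 tilt z [-0.032 -0.007 -0.999] F [-8.1 -4.5 11.3] M [-0.78  1.59 -0.06]
shift tool [0.0589 0.096  0.0022] turn [-1.54 -1.41 90.91]
rail az from closed [90.1 91.4 93. ] 2099
red r 0.06 z 0.1178 az 65.4 553
red r 0.08 z 0.1204 az 69.1 1259
red r 0.13 z 0.1299 az 85.3 550
red r 0.15 z 0.1341 az 85.7 918
red r 0.17 z 0.1353 az 86.2 736
red r 0.19 z 0.1351 az 86.6 320
tcp in tool-yaw frame r 0.0728 n 0.0167 yaw-9 90.9 joints [ 0.03  0.72 -0.94  1.37  0.55  1.36  0.83]
```

View pics/w15.png

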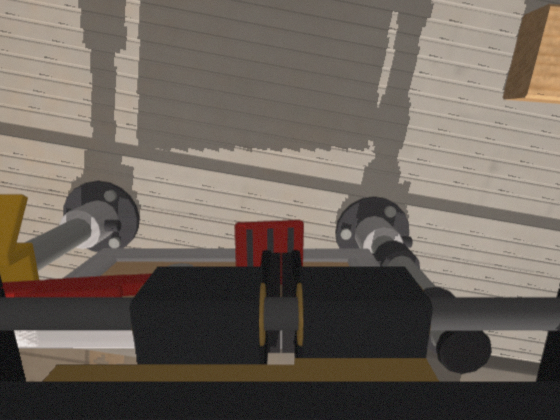

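Emit:
{"op": "send_rows", "data": {
  "steps": [
    [0,0,0,0,0,-0.001,1],
    [0,0,0,-0.0003,0,-0.002,1],
    [0,0,0,-0.0003,0,-0.002,1],
    [0,0,0,-0.0003,0,-0.002,1],
    [0,0,0,-0.0003,0,-0.002,1],
    [0,0,0,-0.0003,0,-0.002,1],
    [0,0,0,0,0,-0.001,1],
    [0,0,0,0,0,0,1],
    [0,0,0,0,0,0,1],
    [0,0,0,0,0,0,1]
  ]
}}

```text
time: 20.05
ee_pos: [0.5867, 0.3296, 0.1102]
eef_rot: [-0.087, 0.996, -0.003, -0.019]
ft_force: [-4.7, -0.7, -2.2]
width: 0.0
```

```bash
python3 look2.py w16
```

```text
t 20.05 pos [0.5867 0.3296 0.1102] yaw 100.0 tilt z [-0.037 -0.01  -0.999] F [-4.7 -0.7 -2.2] M [0.05 0.7  0.04]
shift tool [0.0584 0.0968 0.0127] turn [-1.89 -1.57 90.95]
rail az from closed [92.3 92.6 93.1] 332
red r 0.06 z 0.1264 az 66.2 606
red r 0.08 z 0.1264 az 69.5 1244
red r 0.13 z 0.1266 az 85.4 419
red r 0.15 z 0.1305 az 85.8 909
red r 0.17 z 0.1304 az 86.4 801
red r 0.19 z 0.1264 az 87.0 717
red r 0.21 z 0.1257 az 87.1 285
tcp in tool-yaw frame r 0.0736 n 0.0168 yaw-9 91.0 joints [ 0.03  0.71 -0.94  1.35  0.55  1.39  0.84]
```

View pics/w16.png

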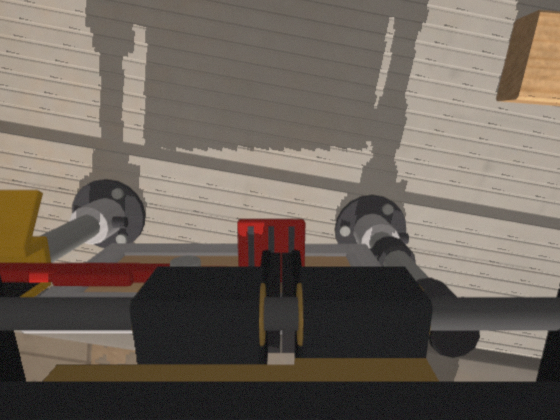

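Emit:
{"op": "send_rows", "data": {
  "steps": [
    [0,0,0,0.0015,0,-0.001,1],
    [0,0,0,0.002,0,-0.002,1],
    [0,0,0,0.002,0,-0.004,1],
    [0,0,0,0.001,0,-0.008,1],
    [0,0,0,0,0,-0.015,1],
    [0,0,0,0,0,-0.02,1],
    [0,0,0,0,0,-0.02,1],
    [0,0,0,0.015,0,-0.02,1],
    [0,0,0,0.02,0,-0.02,1],
    [0,0,0,0.02,0,-0.01,1]
  ]
}}

```text
time: 21.1
ee_pos: [0.5334, 0.3198, 0.2445]
eef_rot: [-0.085, 0.996, -0.001, -0.014]
ft_force: [-0.5, -0.3, -0.5]
width: 0.0003
```

Emit:
{"op": "send_rows", "data": {
  "steps": [
    [0,0,0,0.02,0,-0.01,1],
    [0,0,0,0.02,0,-0.01,1],
    [0,0,0,0.02,0,0,1],
    [0,0,0,0.02,0,0,1],
    [0,0,0,0.02,0,0,1],
    [0,0,0,0.01,0,0,1],
    [0,0,0,0,0,0,1],
    [0,0,0,0,0,0,1],
    [0,0,0,0,0,0,1],
    [0,0,0,0,0,0,1]
  ]
}}

```text
time: 22.1
ee_pos: [0.4213, 0.3049, 0.2822]
eef_rot: [-0.087, 0.996, -0.0, -0.006]
ft_force: [-0.7, 0.2, -0.1]
width: 0.0008
```

```bash
python3 look2.py w17
python3 - <<'E'
from h import *
p,d=camera("top");cv2.imwrite("pics/t3.png",cv2.resize(p[155:285,95:275],None,fx=4.4,fy=4.4,interpolation=cv2.INTER_CUBIC))
E
```

```text
t 22.1 pos [0.4213 0.3049 0.2822] yaw 100.0 tilt z [-0.011 -0.002 -1.   ] F [-0.7  0.2 -0.1] M [ 0.13 -0.16  0.05]
shift tool [-0.1104  0.0925  0.1815] turn [-0.5  -0.52 90.96]
rail az from closed None 0
red r 0.23 z 0.1261 az 87.4 41
tcp in tool-yaw frame r 0.0693 n 0.1839 yaw-9 91.0 joints [ 0.3   0.23 -1.16  1.55  0.2   1.5   0.88]
```

View pics/w17.png

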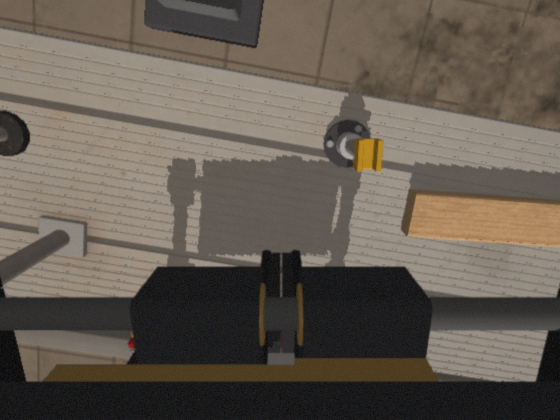

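View pics/t3.png

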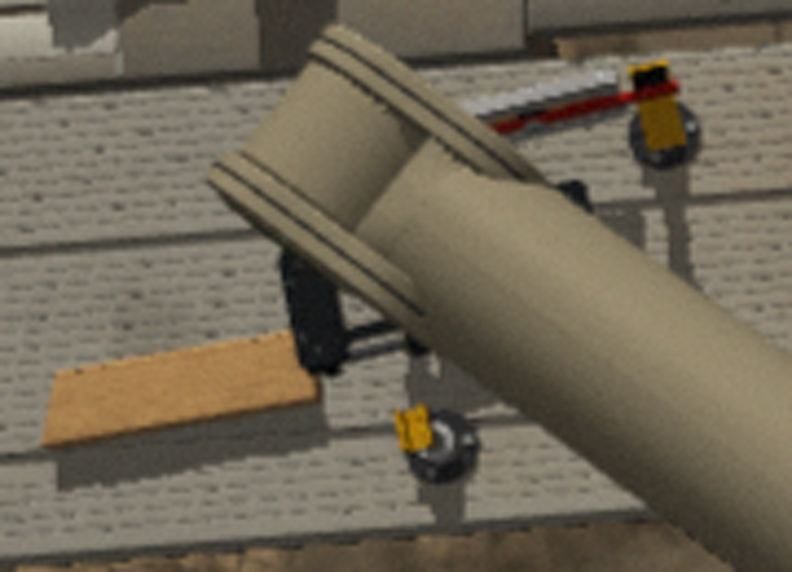

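Run:
```python
from h import *
def bar(p,C,box):
    h=cv2.cvtColor(p,cv2.COLOR_BGR2HSV);r=((h[...,0]<8)|(h[...,0]>172))&(h[...,1]>140)&(h[...,2]>60)
    q=np.zeros_like(r);q[box[0]:box[1],box[2]:box[3]]=1;r&=q&(C[...,2]>.1)&(C[...,2]<.15)
    Q=C[r];v=cv2.fitLine(Q[:,:2].astype(np.float32),cv2.DIST_HUBER,0,.01,.01).ravel();return np.rad2deg(np.arctan2(v[1],v[0]))%180,len(Q),np.median(Q[:,2])
z=np.load("pics/top0.npz");d0=np.load("pics/top0.npy");C0=cloud(z["K"],z["T"],d0)
p,d=camera("top");C=cloud(z["K"],z["T"],d)
a=bar(cv2.imread("pics/top0.png"),C0,(222,262,180,195));b=bar(p,C,(165,190,205,252));print(a,b,b[0]-a[0])
p,d=camera("scene");cv2.imwrite("pics/s3.png",cv2.resize(p[150:240,240:340],None,fx=6,fy=6,interpolation=cv2.INTER_CUBIC))
```

```text
(np.float32(10.598896), 54, np.float64(0.12689830419767)) (np.float32(99.629684), 80, np.float64(0.12648670775466553)) 89.03079
```

View pics/s3.png

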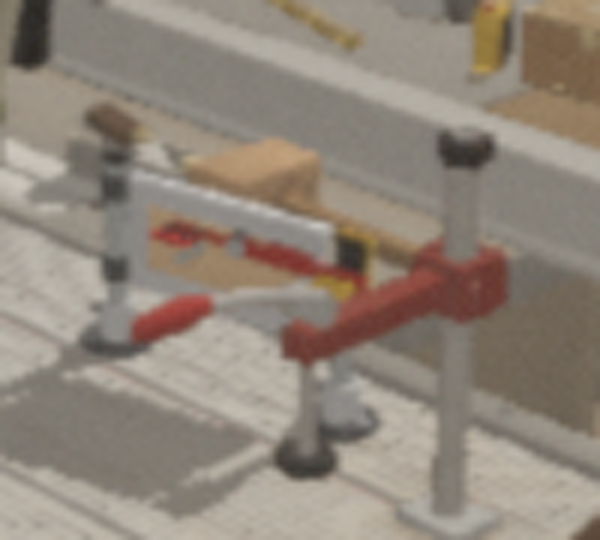

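```bash
python3 -c "
from bench import *
print(close_job())"
```

```text
the job is handed in; nothing more can be done
None
```

The gate is open and latched in the second catch, and I handed the job in at about 22 s; `close_job` reported no verdict.

**What I did:** with the gripper closed, I pressed the thumb plate down about 7 mm at 4–5 N. By camera the latch bar was then up about 0.18 rad with the gate still closed. I kept the plate down and swung the gate slowly, at about 0.4 rad/s, to the rubber stop. There I lifted off so the bar could drop, and backed the arm clear.

**Last checks:**
- **Latch:** the bar lies level in the open catch, at z ≈ 0.126 m, the same height as it read at rest when closed.
- **Gate angle:** the change from closed measured 89.0° by the top camera and about 91° by the wrist camera. The limit is 87.7°, so the top camera's margin is only about a degree.
- **Forces:** the highest wrist reading, taken only between moves, was about 15 N, just before I lifted off. At the end it was about 0 N, with the TCP at z ≈ 0.28 m, clear of everything.
- **Bystanders:** the board looks unmoved in the last top picture. I did not check the others at the end, but the arm did not work near them.

**One disagreement:** `tip_extent` puts the fingertips 17 mm below the reported TCP, but both cameras and the touch put them about 20 mm above it. I therefore found the plate by touch.

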